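# Set and lock the sill ventilator

## Robot

A 6-joint arm with a two-finger parallel gripper is mounted at the origin on the work surface. World frame = base frame: x ahead of the robot, y to its left, z up, the work surface at z = 0. Lengths are in m, angles in rad, forces in N, time in s.
With the tool pointing down it reaches from about 0.275 to 0.875 m from the base axis. Payload 12.5 kg.
Tool frame: the origin (TCP) lies at the very end of the fingers, on their centre line; the grasp point (between the pads) lies 19 mm behind it (manip.pinch_z is the distance from the TCP to the grasp point, in m); x points along the fingers, y is the direction in which the jaws open and shut, and the axes are right-handed (so a half turn about x gives the same grasp; the last joint's range is limited). The gripper opens to 85 mm and grips with 20 to 120 N. Pads are 22 mm wide; open, the fingers measure 114 mm over their backs; the gripper's body (76 mm by 85 mm) begins 54 mm behind the grasp point. The pads swing forward as they close: fully open they stand 13 mm farther back than shut.
Start: joints at [-0.085, 0.351, 1.652, -0, 1.139, -0.085], TCP at [0.55, 0, 0.231] pointing down, gripper open.
Joint ranges: [-2.75, 2.75], [-0.79, 2.1], [0.01, 2.65], [-1.57, 4.71], [0.07, 3.14], [-2.87, 2.87]. Speed limits (rad/s): [2.22, 2.22, 2.79, 3.14, 3.14, 3.14].

## Interface

Orientations are given as [roll, pitch, yaw] about the fixed x, y, z axes, in that order (R = Rz(yaw) Ry(pitch) Rx(roll)).
In Python, from station import manip, optics, ticket gives the robot as it stands. The module is installed in compiled form; this text tells all that it offers.
- The arm moves only by the shell command python3 -m handwheel 'ROWS'. ROWS is JSON, a list of rows, each a list of 7 numbers: the opening, from 0 (shut) to 1 (fully open), then the shift along the world's x, y, z in m, then the turn, a rotation vector about the world's x, y, z in rad. A call has 1 to 10 rows; each row is the pose to reach, as a shift and turn from the pose commanded when the call began; what a row does not reach only later rows make up. A row lasts 1/8 s, in which the tool goes at most 62.5 mm and 10.7 degrees, less where a joint would pass 70% of its speed; a pose out of reach is approached as far as the arm can. A call with a gripper value outside its range is refused whole. The fingers move at their own pace and stop on an object; the grip force is fixed at half the most. Time passes only in rows, so rows that repeat a pose let the fingers close. It gives the time, the measured TCP pose, the force and the opening at its end, in the units of the state.
- manip.read_state(): the state, without advancing time (a new reading comes with each control period).
- optics.read_camera(name): name is "scene" or "side" or "wrist"; returns a dict with "image" (384x512x3 uint8, red, green, blue), "fx", "fy", "cx", "cy" (pixels), "R" (3x3) and "t" (3): a world point X has camera coordinates R X + t; the wrist camera has in their place "tool_from_camera" (4x4, takes a point from camera to tool coordinates, whose origin is the TCP and whose axes are the tool frame's). Camera axes: x right, y down, z forward; pixel columns grow to the right and rows downward; lengths in m; the calibration is good to about 2 mm. A picture is of the moment at which its call begins: read the wrist's pose just before it. There is no depth.
- ticket.sign_off(): hands the job in, once; it reports no verdict.
The state is a dict: "time": time; "qpos": joint angles; "qd": joint speeds; "effort": joint torques, N m; "tool_pos": TCP position; "tcp_rot": TCP orientation; "force": force on the tool from outside, world axes, zero at the start; "moment": the same for the moment, N m; "opening": finger opening in m.
Only numpy, scipy, OpenCV 4.12 (cv2) and the standard library are available. Lean on these libraries where they do the work, as an engineer would, in place of code of your own. Each camera call takes 0.05 s, during which the arm holds its last target.

## Task

Turn the ventilator's black knob until its orange pointer is in the green band, feel there for the hidden catch with a light pull, then draw the knob straight up as far as it goes so that it stays up, locked, and let go. Do not force the knob: neither pull hard where it does not give, nor keep turning once it has caught. Leave the other things where they are.

Things in the scene. Friction and masses are not known exactly. Their poses are not given: they have to be found in the camera images.
- grip (a point): Grip of the ventilator's knob: black bar 50 mm long (x), 14 wide (y), 34 tall, upright on a black disc 60 mm across, 8 thick. The point is on the knob's axis, 12 mm below the bar's top, 22 above the disc, 95 above the ledge while pushed in (its start). x points along the bar to the pointer, z up: the axis of turning and pulling. Turns with about 0.06 N m friction, stays where left.
- dial (a point): Centre of the white ventilator's flat top, on the knob's axis, 60 mm above the ledge. Round housing 128 mm across, foot 152 mm, fixed to the ledge. x points to the middle of the green band, z up.
- pointer (a point): Outer end of the knob's orange pointer, 48 mm from the axis, 69 mm above the ledge while pushed in; axes as grip. It starts 0.7 to 1.2 rad clockwise (seen from above) of the band's middle: turn counter-clockwise. With the knob held drawn up 6 to 8 mm and turned slowly through the band, the key jumps into its slot and the knob's downward pull falls from about 7 N to under 3 N.
- band (a point): Middle of the green band painted on the ventilator's top, 54 mm from the axis; the band spans 0.34 rad to either side. The hidden slot of the catch lies at one pointer angle within 0.3 rad either side of the middle, new each time, not to be seen; it takes the key within about 0.035 rad. Key in the slot, the knob no longer turns: turning on drives the key against the wall.
- disc (a point): Centre of the knob disc's upper face. Drawing the knob up meets 2.5 N friction; off the slot, beyond 2 mm, also a spring of 1 N/mm that draws it back. In the slot only friction, up to a stop 14 mm above pushed-in (then the spring again); let go there, it stays up. The hidden key (on the pointer's side, 38 mm from the axis) breaks at 15 N upward or sideways (about 0.55 N m at the knob).
- turntable: White plastic lazy Susan, 300 mm diameter, 22 mm high, does not move; origin at the centre of its underside. It carries the bowl, jar, ladle and spatula.
- bowl: Orange melamine bowl, 110 mm diameter, 50 mm high, on the turntable; origin at the centre of its underside. Bystander.
- jar: Glass jar with a screw lid, 68 mm diameter, 105 mm high, on the turntable; origin at the centre of its underside. Bystander.
- ladle: Steel ladle lying on the turntable along its y, 250 mm long, cup 64 mm wide and 26 mm high; origin under the middle of its handle. Bystander.
- spatula: Green silicone spatula lying flat on the turntable along its y, 200 mm long, 48 mm wide, 12 mm thick; origin near its middle, on the underside. Bystander.
- cazuela: Empty clay cazuela, 160 mm diameter, 45 mm high, with two ears along its y; origin at the centre of its underside. Bystander.
There are look-alikes about, which are no part of the job. What is shaped like the part that bears grip but pink or purple is not meant.

How it is judged:
By the outcome, as a careful person would: the job done as asked, in the order asked, and still so for the second after the job is handed in, with the robot touching nothing.
It also fails if it takes over 69 s, if anything falls off the work surface, if the arm or the gripper's body presses on something with over 40 N, if the wrist force passes 120 N, or if a joint passes its speed limit or range.

## Working session

There is one attempt and no reset: what is moved stays moved. The work goes in short steps, Python scripts to look and compute and a shell command to move; the robot and the scene stay as the last step left them, time stands still between calls to the robot, and variables do not carry over. Pictures are saved under pics/ and viewed, and the job is handed in when it is done.

```bash
mkdir -p pics
cat > h.py <<'E'
from station import manip, optics, ticket
import numpy as np, cv2
def snap(n,f,crop=None,s=1):
    c=optics.read_camera(n); im=c["image"][:,:,::-1]
    np.savez("pics/"+f+".npz",**c)
    if crop: x0,y0,x1,y1=crop; im=im[y0:y1,x0:x1]
    if s!=1: im=cv2.resize(im,None,fx=s,fy=s,interpolation=cv2.INTER_CUBIC)
    cv2.imwrite("pics/"+f+".png",im); return c
def ray(c,u,v,z):
    R=np.array(c["R"]);t=np.array(c["t"]);o=-R.T@t
    d=R.T@np.array([(u-c["cx"])/c["fx"],(v-c["cy"])/c["fy"],1]);return o+d*(z-o[2])/d[2]
def proj(c,X):
    p=np.array(c["R"])@np.array(X)+np.array(c["t"]);return c["fx"]*p[0]/p[2]+c["cx"],c["fy"]*p[1]/p[2]+c["cy"]
def rayw(c,pos,rpy,u,v,z):
    from scipy.spatial.transform import Rotation as Ro
    T=np.eye(4);T[:3,:3]=Ro.from_euler('xyz',rpy).as_matrix();T[:3,3]=pos
    M=T@np.array(c["tool_from_camera"]);o=M[:3,3]
    d=M[:3,:3]@np.array([(u-c["cx"])/c["fx"],(v-c["cy"])/c["fy"],1]);return o+d*(z-o[2])/d[2]
E
python3 - <<'E'
from h import *
print(manip.read_state())
for n in("scene","side","wrist"): snap(n,n+"0",s=1.5)
E
```

```text
{'time': 0.0, 'qpos': array([-8.45703895e-02,  3.51277863e-01,  1.65242951e+00, -2.71394773e-05,
        1.13908711e+00, -8.46108406e-02]), 'qd': array([-0.00068725,  0.00085972,  0.00066958,  0.00022728, -0.00065506,
       -0.00055793]), 'effort': array([ 1.33101348e-03, -5.06107914e+01, -2.91406649e+01,  6.01447425e-06,
        4.57781483e-03,  4.96419239e-05]), 'tool_pos': array([5.49668363e-01, 6.34217131e-05, 2.30733558e-01]), 'tcp_rot': array([-1.6349115 ,  1.56959424,  3.0775293 ]), 'force': array([ 0.32667914,  0.83270691, -1.55737316]), 'moment': array([-0.02622608, -0.06290465,  0.01474422]), 'opening': 0.08524540362514624}
```

View pics/scene0.png

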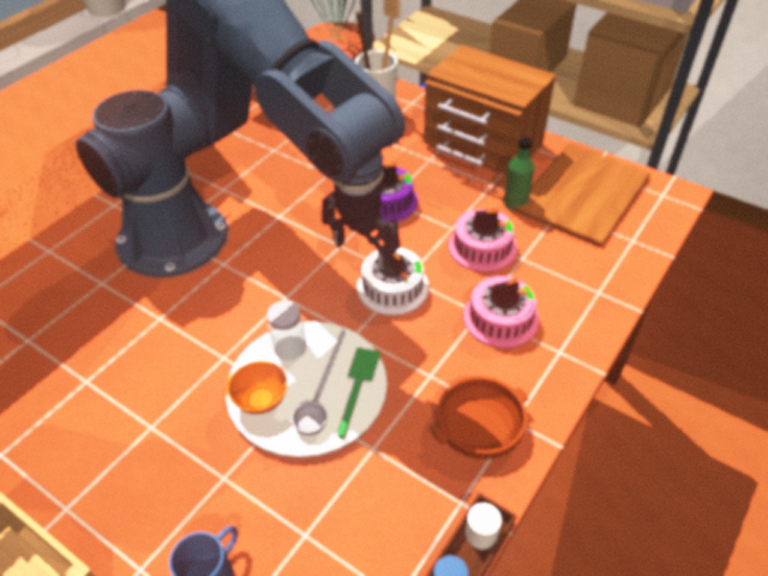

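View pics/side0.png

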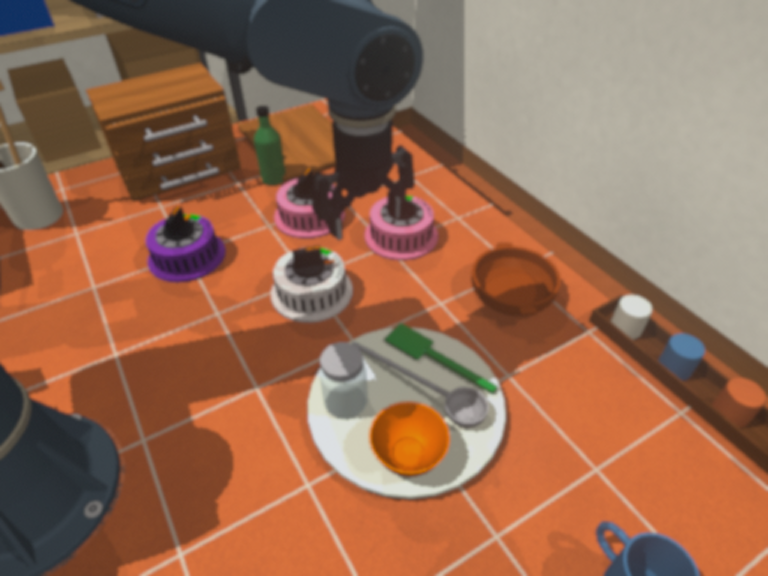

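View pics/wrist0.png

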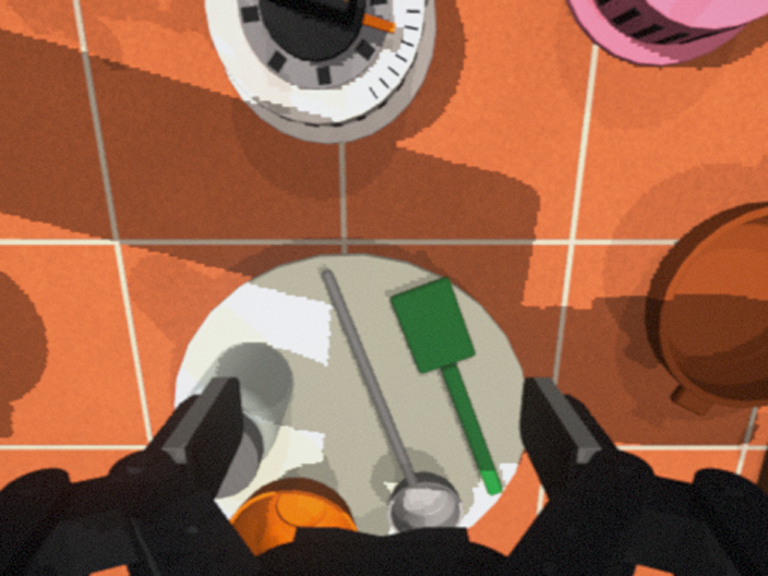

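Run:
```python
from h import *
from scipy.spatial.transform import Rotation as Ro
st=manip.read_state();print(np.round(Ro.from_euler('xyz',st['tcp_rot']).as_matrix(),3))
for n,(x0,y0,x1,y1) in dict(scene=(225,150,295,215),side=(170,150,245,220)).items():
    c=np.load(f"pics/{n}0.npz"); im=c["image"][y0:y1,x0:x1,::-1]
    cv2.imwrite(f"pics/{n}0c.png",cv2.resize(im,None,fx=8,fy=8,interpolation=cv2.INTER_CUBIC))
c=np.load("pics/wrist0.npz");print(c["tool_from_camera"],c["fx"])
cv2.imwrite("pics/wrist0c.png",cv2.resize(c["image"][0:100,130:300,::-1],None,fx=4.5,fy=4.5,interpolation=cv2.INTER_CUBIC))
```

```text
[[-0.001  1.     0.   ]
 [ 0.     0.    -1.   ]
 [-1.    -0.001 -0.   ]]
[[ 6.10466064e-05 -3.00129619e-01  9.53898427e-01 -1.41959128e-01]
 [ 9.99999585e-01 -8.48505433e-04 -3.30966258e-04  2.59881541e-04]
 [ 9.08720774e-04  9.53898051e-01  3.00129443e-01 -7.62583891e-02]
 [ 0.00000000e+00  0.00000000e+00  0.00000000e+00  1.00000000e+00]] 319.33529681794414
```

View pics/scene0c.png

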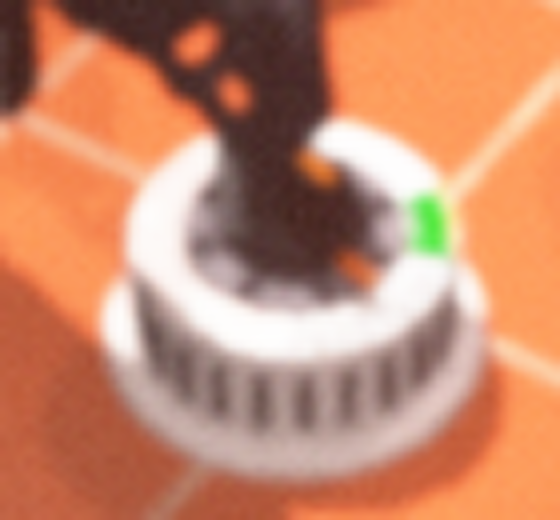

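View pics/side0c.png

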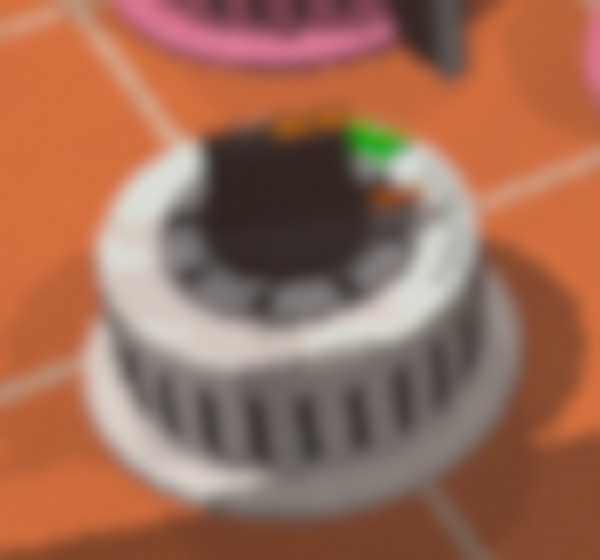

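View pics/wrist0c.png

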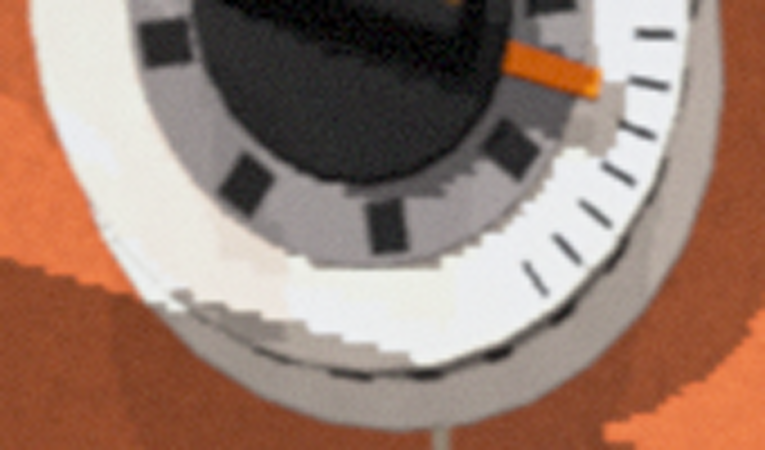

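Run:
```python
from h import *
s=np.load("pics/scene0.npz");d=np.load("pics/side0.npz");w=np.load("pics/wrist0.npz")
for z in(0.0,.06,.08,.1): print(z,ray(s,261.4,180.1,z),ray(d,206,180.9,z))
st=manip.read_state()
print("ptr",rayw(w,st['tool_pos'],st['tcp_rot'],262.2,18.9,.069))
print("ptr s",ray(s,225+375/8,150+275/8,.069),"side",ray(d,170+428/8,150+200/8,.069))
print("band s",ray(s,225+430/8,150+225/8,.06),"side",ray(d,170+378/8,150+140/8,.06))
```

```text
0.0 [0.48330986 0.19241567 0.        ] [0.53121499 0.20435133 0.        ]
0.06 [0.51624635 0.14478552 0.06      ] [0.50841595 0.14306163 0.06      ]
0.08 [0.52722518 0.1289088  0.08      ] [0.50081628 0.12263173 0.08      ]
0.1 [0.53820401 0.11303209 0.1       ] [0.4932166  0.10220183 0.1       ]
ptr [0.55704703 0.13656577 0.069     ]
ptr s [0.55784872 0.1403902  0.069     ] side [0.55556687 0.13026072 0.069     ]
band s [0.55629366 0.18174402 0.06      ] side [0.55922763 0.1763179  0.06      ]
```

```bash
python3 -m handwheel '[[1,-0.038,0.144,0.02,0,0,-0.18],[1,-0.038,0.144,0.02,0,0,-0.36],[1,-0.038,0.144,0.02,0,0,-0.54],[1,-0.038,0.144,0.02,0,0,-0.72],[1,-0.038,0.144,0.02,0,0,-0.9],[1,-0.038,0.144,0.02,0,0,-1.08],[1,-0.038,0.144,0.02,0,0,-1.26],[1,-0.038,0.144,0.02,0,0,-1.44],[1,-0.038,0.144,0.02,0,0,-1.62],[1,-0.038,0.144,0.02,0,0,-1.74]]'
python3 - <<'E'
from h import *
from scipy.spatial.transform import Rotation as Ro
st=manip.read_state();print(st['time'],st['tool_pos'],st['qpos'],st['force']);np.savez("pics/st1.npz",p=st['tool_pos'],r=st['tcp_rot'])
print(np.round(Ro.from_euler('xyz',st['tcp_rot']).as_matrix(),3))
snap("wrist","wrist1",s=1.5)
E
```

```text
time: 1.4
tool_pos: [0.5119, 0.144, 0.2511]
tcp_rot: [0.343, 1.57, -2.973]
force: [0.2, 0.5, -0.1]
opening: 0.0852
1.4 [0.51185372 0.14399045 0.25109268] [1.86656897e-01 2.97331431e-01 1.67514592e+00 8.82538379e-06
 1.16957320e+00 1.93148443e+00] [ 0.23709184  0.508067   -0.09130289]
[[-0.    -0.173 -0.985]
 [-0.    -0.985  0.173]
 [-1.     0.     0.   ]]
```

View pics/wrist1.png

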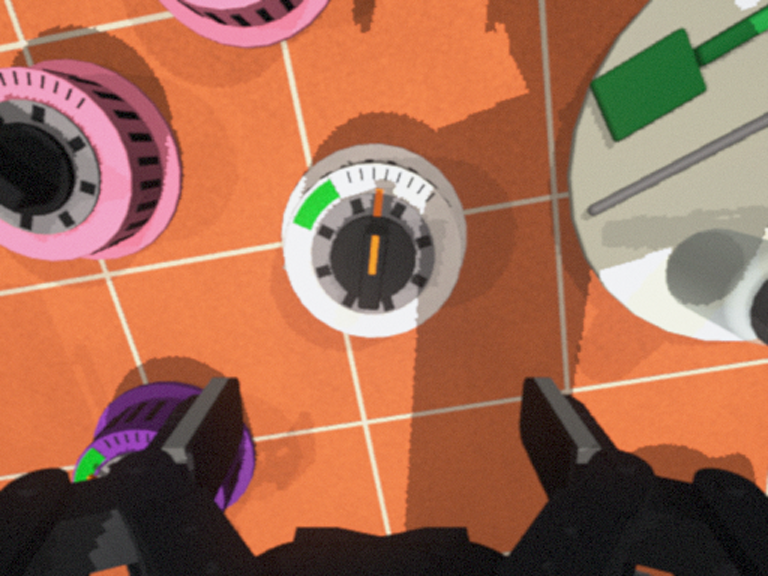

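Run:
```python
from h import *
c=np.load("pics/wrist1.npz")
cv2.imwrite("pics/wrist1c.png",cv2.resize(c["image"][90:232,180:320,::-1],None,fx=4,fy=4,interpolation=cv2.INTER_CUBIC))
```

```text
(no output)
```

View pics/wrist1c.png

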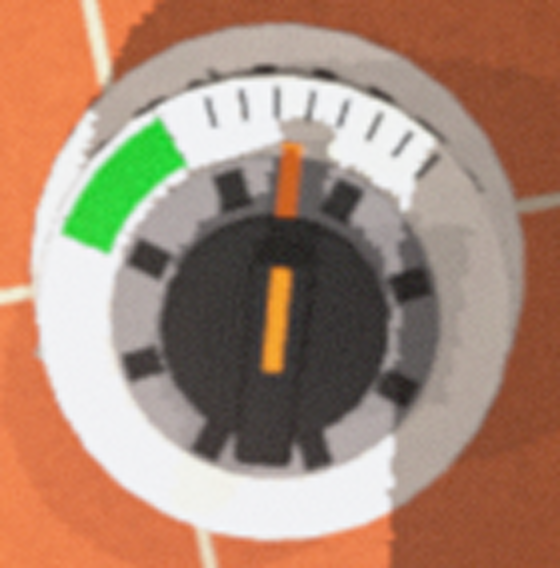

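Run:
```python
from h import *
c=np.load("pics/wrist1.npz");s=np.load("pics/st1.npz")
P=lambda u,v,z: rayw(c,s['p'],s['r'],180+u/4,90+v/4,z)
for n,u,v,z in [("ptr",291,143,.069),("ptr in",285,215,.069),("str out",281,268,.107),("str in",270,372,.107),("cen",278,305,.06),
 ("g1",160,120,.06),("g2",187,162,.06),("g3",62,235,.06),("g4",108,252,.06),("top",278,70,.06),("bot",278,540,.06),("L",38,305,.06)]:
  print(n,np.round(P(u,v,z),4))
```

```text
ptr [0.5571 0.1367 0.069 ]
ptr in [0.5397 0.1414 0.069 ]
str out [0.5337 0.143  0.107 ]
str in [0.5101 0.1499 0.107 ]
cen [0.5151 0.1478 0.06  ]
g1 [0.5677 0.1688 0.06  ]
g2 [0.5562 0.1641 0.06  ]
g3 [0.5434 0.2001 0.06  ]
g4 [0.5369 0.1892 0.06  ]
top [0.5746 0.137  0.06  ]
bot [0.4485 0.1598 0.06  ]
L [0.5262 0.2107 0.06  ]
```

```bash
python3 -m handwheel '[[1,-0.001,0.005,-0.05,0,0,-0.09],[1,-0.001,0.005,-0.09,0,0,-0.097],[1,-0.001,0.005,-0.12,0,0,-0.097],[1,-0.001,0.005,-0.145,0,0,-0.097],[1,-0.001,0.005,-0.16,0,0,-0.097],[1,-0.001,0.005,-0.171,0,0,-0.097],[1,-0.001,0.005,-0.171,0,0,-0.097]]'
python3 - <<'E'
from h import *
snap("wrist","wrist2",s=1.5)
E
```

```text
time: 2.33
tool_pos: [0.5109, 0.149, 0.08]
tcp_rot: [0.438, 1.57, -2.97]
force: [0.1, -0.4, 0.4]
opening: 0.0853
```

View pics/wrist2.png

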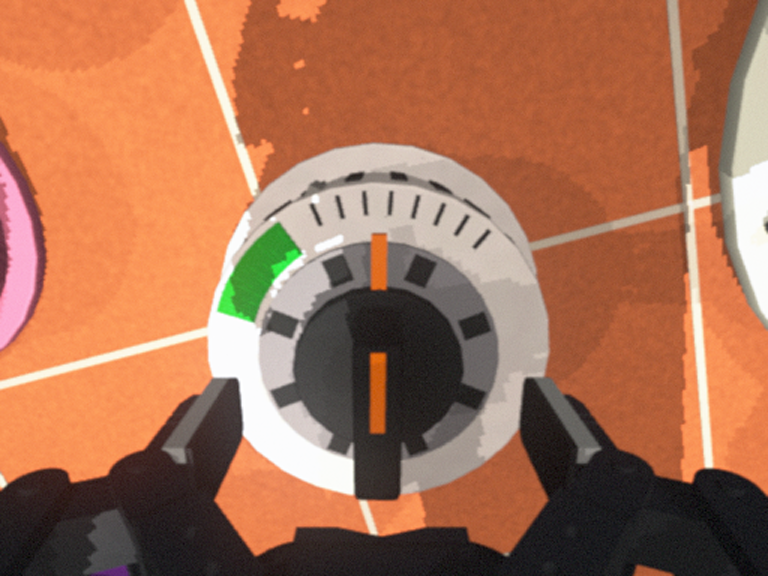

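```bash
python3 - <<'E'
from h import *
c=np.load("pics/wrist2.npz");st=manip.read_state()
print(rayw(c,st['tool_pos'],st['tcp_rot'],379/1.5,234/1.5,.069),rayw(c,st['tool_pos'],st['tcp_rot'],377/1.5,392/1.5,.107),rayw(c,st['tool_pos'],st['tcp_rot'],379/1.5,289/1.5,.069))
E
python3 -m handwheel '[[0,0,0,0,0,0,0],[0,0,0,0,0,0,0],[0,0,0,0,0,0,0],[0,0,0,0,0,0,0],[0,0,0,0,0,0,0],[0,0,0,0,0,0,0],[0,0,0,0,0,0,0],[0,0,0,0,0,0,0]]'; python3 -c "
from h import *
print(manip.read_state())"
```

```text
[0.55757199 0.13651667 0.069     ] [0.52289386 0.14642308 0.107     ] [0.53955852 0.14146119 0.069     ]
time: 3.38
tool_pos: [0.5113, 0.1497, 0.0807]
tcp_rot: [-1.993, 1.569, 0.882]
force: [0.3, 5.3, 2.1]
opening: 0.0132
{'time': 3.375, 'qpos': array([1.97040541e-01, 5.26643680e-01, 1.81563793e+00, 1.30378094e-03,
       7.98168186e-01, 2.03339554e+00]), 'qd': array([-2.81154498e-05, -8.17368202e-04, -2.04822133e-06,  6.99731356e-04,
       -1.07873609e-03, -5.72371756e-04]), 'effort': array([ -2.82857984, -51.92274928, -20.74124336,  -0.96853539,
         0.15573387,  -0.06109988]), 'tool_pos': array([0.5112882 , 0.14973859, 0.08065927]), 'tcp_rot': array([-1.99329839,  1.56932028,  0.88182606]), 'force': array([0.29399901, 5.27217622, 2.10750783]), 'moment': array([ 0.80960506,  0.06685359, -0.01809909]), 'opening': 0.013181252075226399}
```

```bash
python3 -m handwheel '[[0,0,0.0008,0.0005,0,0,0],[0,0,0.0008,0.0005,0,0,0.06],[0,0,0.0008,0.0005,0,0,0.12],[0,0,0.0008,0.0005,0,0,0.18],[0,0,0.0008,0.0005,0,0,0.24],[0,0,0.0008,0.0005,0,0,0.3],[0,0,0.0008,0.0005,0,0,0.3]]'; python3 -c "
from h import *
s=manip.read_state();print(s['tool_pos'],s['force'],s['moment'],s['opening'])"
```

```text
time: 4.25
tool_pos: [0.5112, 0.1499, 0.0808]
tcp_rot: [-2.933, 1.57, 0.242]
force: [2.5, 2.8, -2.9]
opening: 0.013
[0.51121989 0.14994443 0.08082683] [ 2.45766156  2.82078678 -2.89893946] [ 0.35920952 -0.36566814  0.13681747] 0.012952273411941209
```

```bash
python3 -m handwheel '[[0,0.0003,0.0002,0,0,0,0.06],[0,0.0003,0.0002,0,0,0,0.12],[0,0.0003,0.0002,0,0,0,0.18],[0,0.0003,0.0002,0,0,0,0.24],[0,0.0003,0.0002,0,0,0,0.3],[0,0.0003,0.0002,0,0,0,0.32],[0,0.0003,0.0002,0,0,0,0.32]]'; python3 -c "
from h import *
s=manip.read_state();print(s['tool_pos'],s['force'],s['moment'],s['opening'])
snap('wrist','wrist3',s=1.5)
snap('scene','scene3',(225,130,305,200),s=8)
"
```

```text
time: 5.12
tool_pos: [0.5113, 0.1501, 0.0808]
tcp_rot: [2.115, 1.571, -0.674]
force: [0.8, 2.0, 0.1]
opening: 0.0132
[0.51128903 0.15005194 0.0807944 ] [0.81002789 1.98690215 0.13092881] [ 0.24002633 -0.2266914   0.09583869] 0.01319492385480319
```

View pics/wrist3.png

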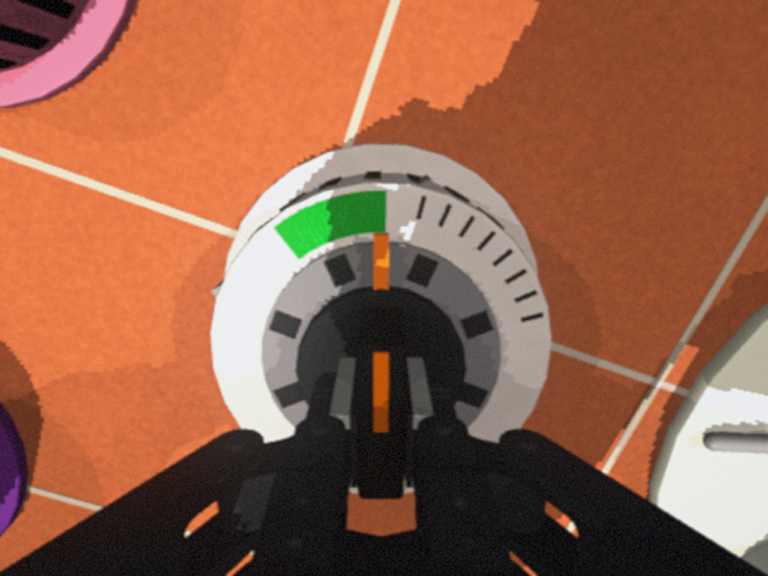

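```bash
python3 -m handwheel '[[0,0,0,0.001,0,0,0],[0,0,0,0.002,0,0,0],[0,0,0,0.003,0,0,0],[0,0,0,0.004,0,0,0],[0,0,0,0.004,0,0,0]]'; python3 -c "
from h import *
s=manip.read_state();print(s['tool_pos'],s['force'],s['moment'],s['opening'])"
python3 -m handwheel '[[0,0,0,0.001,0,0,0],[0,0,0,0.002,0,0,0],[0,0,0,0.003,0,0,0],[0,0,0,0.004,0,0,0],[0,0,0,0.004,0,0,0]]'; python3 -c "
from h import *
s=manip.read_state();print(s['tool_pos'],s['force'],s['moment'],s['opening'])"
```

```text
time: 5.85
tool_pos: [0.5113, 0.15, 0.0848]
tcp_rot: [-0.549, 1.571, 2.947]
force: [2.1, 3.1, -2.2]
opening: 0.013
[0.51125345 0.1500282  0.08483286] [ 2.06576933  3.11552627 -2.19422842] [ 0.20810268 -0.30340016 -0.04418011] 0.013032906821408112
time: 6.48
tool_pos: [0.5113, 0.15, 0.0888]
tcp_rot: [-0.135, 1.571, -2.923]
force: [2.8, 2.9, -6.8]
opening: 0.013
[0.51125613 0.15001375 0.08878357] [ 2.76568508  2.9317075  -6.75731835] [ 0.35096399 -0.5552799  -0.06207529] 0.012969167438576373
```

```bash
cat > chk.py <<'E'
from h import *
import sys
s=manip.read_state();f=s['force'];m=s['moment'];print("  yaw6",round(s['qpos'][5]-s['qpos'][0],4),"z",round(s['tool_pos'][2],4),"F",np.round(f,1),"mz",round(m[2],3))
sys.exit(1 if abs(f[2])<4.3 or abs(m[2])>0.25 else 0)
E
M(){ :; }
python3 -m handwheel '[[0,0,0,0,0,0,0.01],[0,0,0,0,0,0,0.02]]' >/dev/null&& python3 chk.py && 
python3 -m handwheel '[[0,0,0,0,0,0,0.01],[0,0,0,0,0,0,0.02]]' >/dev/null&& python3 chk.py && 
python3 -m handwheel '[[0,0,0,0,0,0,0.01],[0,0,0,0,0,0,0.02]]' >/dev/null&& python3 chk.py && 
python3 -m handwheel '[[0,0,0,0,0,0,0.01],[0,0,0,0,0,0,0.02]]' >/dev/null&& python3 chk.py && 
python3 -m handwheel '[[0,0,0,0,0,0,0.01],[0,0,0,0,0,0,0.02]]' >/dev/null&& python3 chk.py
```

```text
yaw6 1.1965 z 0.0888 F [ 3.6  1.6 -7.7] mz -0.146
  yaw6 1.1764 z 0.0888 F [ 3.9  2.8 -8.1] mz -0.118
  yaw6 1.1564 z 0.0888 F [ 2.2  1.6 -6.9] mz -0.164
  yaw6 1.1363 z 0.0888 F [ 3.3  1.7 -7. ] mz -0.163
  yaw6 1.1163 z 0.0888 F [ 2.8  2.7 -7.1] mz -0.158
```

```bash
sed -i 's/>0.25/>0.28/' chk.py
python3 -m handwheel '[[0,0.0003,0.0002,0,0,0,0.01],[0,0.0003,0.0002,0,0,0,0.02]]' >/dev/null&& python3 chk.py && 
python3 -m handwheel '[[0,0,0,0,0,0,0.01],[0,0,0,0,0,0,0.02]]' >/dev/null&& python3 chk.py && 
python3 -m handwheel '[[0,0,0,0,0,0,0.01],[0,0,0,0,0,0,0.02]]' >/dev/null&& python3 chk.py && 
python3 -m handwheel '[[0,0,0,0,0,0,0.01],[0,0,0,0,0,0,0.02]]' >/dev/null&& python3 chk.py && 
python3 -m handwheel '[[0,0,0,0,0,0,0.01],[0,0,0,0,0,0,0.02]]' >/dev/null&& python3 chk.py && 
python3 -m handwheel '[[0,0,0,0,0,0,0.01],[0,0,0,0,0,0,0.02]]' >/dev/null&& python3 chk.py && 
python3 -m handwheel '[[0,0,0,0,0,0,0.01],[0,0,0,0,0,0,0.02]]' >/dev/null&& python3 chk.py && 
python3 -m handwheel '[[0,0,0,0,0,0,0.01],[0,0,0,0,0,0,0.02]]' >/dev/null&& python3 chk.py
```

```text
yaw6 1.0964 z 0.0888 F [ 0.5 -0.5 -5.5] mz -0.204
  yaw6 1.0764 z 0.0888 F [ 0.1  0.9 -5. ] mz -0.179
  yaw6 1.0563 z 0.0888 F [-0.8 -0.6 -4. ] mz -0.237
```

```bash
python3 -m handwheel '[[0,0,0,0,0,0,0]]'>/dev/null;python3 chk.py;python3 -m handwheel '[[0,0,0,0,0,0,0]]'>/dev/null;python3 chk.py;python3 -m handwheel '[[0,0,0,0,0,0,0]]'>/dev/null;python3 chk.py
```

```text
yaw6 1.0567 z 0.0888 F [-0.4 -0.6 -4.2] mz -0.093
  yaw6 1.057 z 0.0888 F [-0.8 -0.5 -4.2] mz -0.033
  yaw6 1.057 z 0.0887 F [-0.8 -0.8 -4.8] mz -0.048
```

```bash
python3 -m handwheel '[[0,0,0,0.0005,0,0,0]]'>/dev/null;python3 chk.py;python3 -m handwheel '[[0,0,0,0,0,0,0]]'>/dev/null;python3 chk.py; python3 -c "
from h import *
snap('wrist','wrist4',s=1.5);print(manip.read_state()['time'])
snap('side','side4',(170,150,245,220),s=8)
"
```

```text
yaw6 1.057 z 0.089 F [ 0.1  0.4 -9.6] mz -0.099
  yaw6 1.0571 z 0.089 F [ 0.4 -0.5 -9.9] mz -0.138
9.15
```

View pics/wrist4.png

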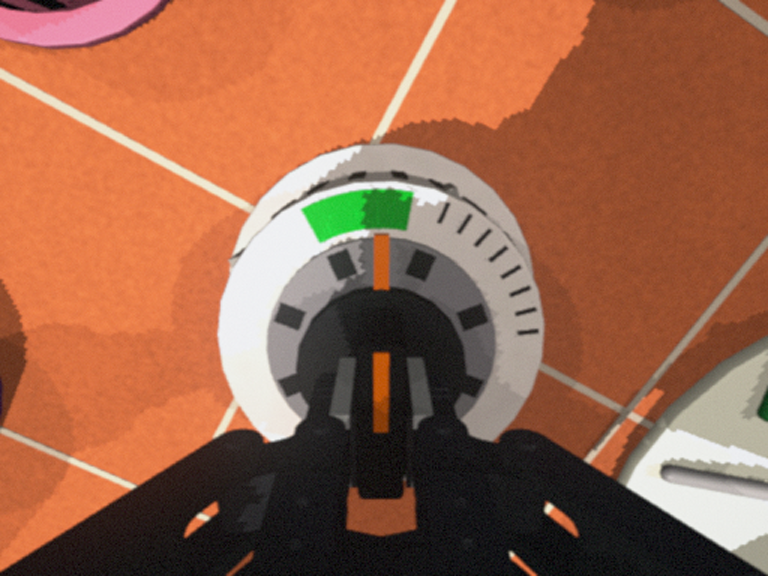

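View pics/side4.png

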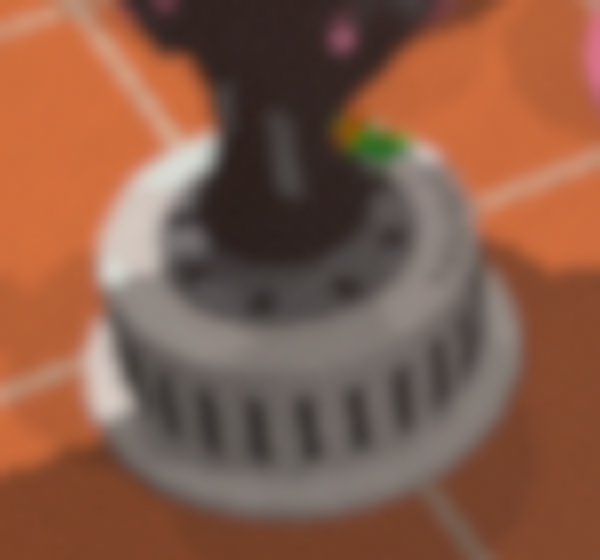

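```bash
python3 -m handwheel '[[0,0,0,-0.0015,0,0,0],[0,0,0,-0.0015,0,0,0]]'>/dev/null;python3 chk.py;python3 -m handwheel '[[0,0,0,0.0005,0,0,0],[0,0,0,0.0005,0,0,0]]'>/dev/null;python3 chk.py; sed -i 's/<4.3/<3.3/' chk.py
python3 -m handwheel '[[0,0,0,0,0,0,0.01],[0,0,0,0,0,0,0.02]]' >/dev/null&& python3 chk.py && 
python3 -m handwheel '[[0,0,0,0,0,0,0.01],[0,0,0,0,0,0,0.02]]' >/dev/null&& python3 chk.py && 
python3 -m handwheel '[[0,0,0,0,0,0,0.01],[0,0,0,0,0,0,0.02]]' >/dev/null&& python3 chk.py
```

```text
yaw6 1.057 z 0.0877 F [-2.2 -0.8 -5.4] mz -0.107
  yaw6 1.057 z 0.0882 F [-1.4 -2.  -7.2] mz -0.055
  yaw6 1.0364 z 0.0882 F [-2.  -1.2 -7.4] mz -0.135
  yaw6 1.0163 z 0.0882 F [-1.9 -1.5 -8.6] mz -0.223
  yaw6 0.9963 z 0.0882 F [-2.1 -1.3 -9.5] mz -0.206
```

```bash
python3 -m handwheel '[[0,0,0,-0.0005,0,0,0.01],[0,0,0,-0.0005,0,0,0.02]]' >/dev/null&& python3 chk.py && 
python3 -m handwheel '[[0,0,0,0,0,0,0.01],[0,0,0,0,0,0,0.02]]' >/dev/null&& python3 chk.py && 
python3 -m handwheel '[[0,0,0,0,0,0,0.01],[0,0,0,0,0,0,0.02]]' >/dev/null&& python3 chk.py && 
python3 -m handwheel '[[0,0,0,0,0,0,0.01],[0,0,0,0,0,0,0.02]]' >/dev/null&& python3 chk.py && 
python3 -m handwheel '[[0,0,0,0,0,0,0.01],[0,0,0,0,0,0,0.02]]' >/dev/null&& python3 chk.py
```

```text
yaw6 0.9763 z 0.088 F [-4.2 -2.4 -3.4] mz -0.177
  yaw6 0.9563 z 0.0879 F [-4.9 -0.9 -2. ] mz -0.163
```

```bash
python3 -m handwheel '[[0,0,0,0,0,0,0]]'>/dev/null;python3 chk.py;python3 -m handwheel '[[0,0,0,0.0005,0,0,0],[0,0,0,0.0005,0,0,0]]'>/dev/null;python3 chk.py;python3 -m handwheel '[[0,0,0,0.0005,0,0,0],[0,0,0,0.0005,0,0,0]]'>/dev/null;python3 chk.py
```

```text
yaw6 0.9567 z 0.0878 F [-5.4 -1.8 -2.7] mz -0.092
  yaw6 0.957 z 0.0881 F [-4.  -1.1 -6.9] mz -0.068
  yaw6 0.9569 z 0.0887 F [-3.  -0.2 -9.7] mz -0.128
```

```bash
python3 -c "
from h import *
print(manip.read_state()['tool_pos'])"
python3 -m handwheel '[[0,-0.0005,-0.0002,-0.001,0,0,0],[0,-0.0005,-0.0002,-0.001,0,0,0],[0,-0.0005,-0.0002,-0.0005,0,0,0],[0,-0.0005,-0.0002,-0.0005,0,0,0]]'>/dev/null;python3 chk.py
python3 -m handwheel '[[0,0,0,0,0,0,0.01],[0,0,0,0,0,0,0.02]]' >/dev/null&& python3 chk.py && 
python3 -m handwheel '[[0,0,0,0,0,0,0.01],[0,0,0,0,0,0,0.02]]' >/dev/null&& python3 chk.py && 
python3 -m handwheel '[[0,0,0,0,0,0,0.01],[0,0,0,0,0,0,0.02]]' >/dev/null&& python3 chk.py && 
python3 -m handwheel '[[0,0,0,0,0,0,0.01],[0,0,0,0,0,0,0.02]]' >/dev/null&& python3 chk.py
```

```text
[0.51150937 0.15024002 0.08866824]
  yaw6 0.957 z 0.0884 F [ 0.2  1.2 -7.9] mz -0.099
  yaw6 0.9363 z 0.0884 F [ 1.3  1.5 -7.3] mz -0.188
  yaw6 0.9164 z 0.0884 F [ 2.   2.3 -8.1] mz -0.181
  yaw6 0.8963 z 0.0884 F [ 2.6  0.9 -7.7] mz -0.173
  yaw6 0.8763 z 0.0884 F [ 2.4  2.1 -6.4] mz -0.193
```

```bash
python3 -m handwheel '[[0,0.0002,0.0002,0,0,0,0.01],[0,0.0002,0.0002,0,0,0,0.02]]' >/dev/null&& python3 chk.py && 
python3 -m handwheel '[[0,0,0,0,0,0,0.01],[0,0,0,0,0,0,0.02]]' >/dev/null&& python3 chk.py && 
python3 -m handwheel '[[0,0,0,0,0,0,0.01],[0,0,0,0,0,0,0.02]]' >/dev/null&& python3 chk.py && 
python3 -m handwheel '[[0,0,0,0,0,0,0.01],[0,0,0,0,0,0,0.02]]' >/dev/null&& python3 chk.py && 
python3 -m handwheel '[[0,0,0,0,0,0,0.01],[0,0,0,0,0,0,0.02]]' >/dev/null&& python3 chk.py && 
python3 -m handwheel '[[0,0,0,0,0,0,0.01],[0,0,0,0,0,0,0.02]]' >/dev/null&& python3 chk.py
```

```text
yaw6 0.8565 z 0.0884 F [ 0.8  1.1 -6.1] mz -0.216
  yaw6 0.8364 z 0.0884 F [ 1.7  0.9 -5. ] mz -0.21
  yaw6 0.8164 z 0.0883 F [ 0.7  1.4 -5. ] mz -0.186
  yaw6 0.7963 z 0.0884 F [ 1.8  0.4 -3.7] mz -0.208
  yaw6 0.7763 z 0.0884 F [ 0.2  0.3 -1.7] mz -0.121
```

```bash
python3 -m handwheel '[[0,0,0,0,0,0,0]]'>/dev/null;python3 chk.py;python3 -m handwheel '[[0,0,0,0.0005,0,0,0],[0,0,0,0.0005,0,0,0]]'>/dev/null;python3 chk.py;python3 -m handwheel '[[0,0,0,0.0005,0,0,0],[0,0,0,0.0005,0,0,0]]'>/dev/null;python3 chk.py
```

```text
yaw6 0.7766 z 0.0884 F [ 0.  -0.1 -2. ] mz 0.017
  yaw6 0.7769 z 0.0888 F [ 1.1  0.8 -2.2] mz 0.055
  yaw6 0.777 z 0.0893 F [ 0.6  0.6 -3. ] mz 0.074
```

```bash
sed -i 's/^sys.exit.*/sys.exit(1 if abs(f[2])>6.5 or abs(m[2])>0.28 else 0)/' chk.py
python3 -m handwheel '[[0,0,0,0.0005,0,0,0],[0,0,0,0.001,0,0,0],[0,0,0,0.001,0,0,0]]'>/dev/null;python3 chk.py &&
python3 -m handwheel '[[0,0,0,0.0005,0,0,0],[0,0,0,0.001,0,0,0],[0,0,0,0.001,0,0,0]]'>/dev/null&&python3 chk.py &&
python3 -m handwheel '[[0,0,0,0.0005,0,0,0],[0,0,0,0.001,0,0,0],[0,0,0,0.001,0,0,0]]'>/dev/null&&python3 chk.py &&
python3 -m handwheel '[[0,0,0,0.0005,0,0,0],[0,0,0,0.001,0,0,0],[0,0,0,0.001,0,0,0]]'>/dev/null&&python3 chk.py &&
python3 -m handwheel '[[0,0,0,0.0005,0,0,0],[0,0,0,0.001,0,0,0],[0,0,0,0.001,0,0,0]]'>/dev/null&&python3 chk.py
```

```text
yaw6 0.777 z 0.0904 F [ 0.7  0.6 -2.4] mz 0.104
  yaw6 0.777 z 0.0913 F [ 0.5  1.  -2.3] mz 0.072
  yaw6 0.777 z 0.0923 F [ 1.   0.1 -2.3] mz 0.054
  yaw6 0.777 z 0.0934 F [ 0.4 -0.3 -2.4] mz 0.056
  yaw6 0.777 z 0.0944 F [ 1.3 -0.3 -2.9] mz 0.134
```

Caught: the pull stays at friction only. Continue to the stop.

```bash
python3 -m handwheel '[[0,0,0,0.0005,0,0,0],[0,0,0,0.0005,0,0,0]]'>/dev/null;python3 chk.py &&
python3 -m handwheel '[[0,0,0,0.0005,0,0,0],[0,0,0,0.0005,0,0,0]]'>/dev/null;python3 chk.py &&
python3 -m handwheel '[[0,0,0,0.0005,0,0,0],[0,0,0,0.0005,0,0,0]]'>/dev/null&&python3 chk.py &&
python3 -m handwheel '[[0,0,0,0.0005,0,0,0],[0,0,0,0.0005,0,0,0]]'>/dev/null&&python3 chk.py; python3 -c "
from h import *
print(manip.read_state()['time'])
snap('wrist','wrist5',s=1.5)
snap('side','side5',(170,150,245,220),s=8)"
```

```text
yaw6 0.777 z 0.0948 F [-0.  -0.7 -2.3] mz 0.007
  yaw6 0.777 z 0.0953 F [ 0.3  0.  -2.3] mz 0.082
  yaw6 0.777 z 0.0958 F [ 0.3  0.5 -3.3] mz 0.058
  yaw6 0.777 z 0.0963 F [ 0.6  0.5 -4. ] mz 0.003
17.825
```

View pics/wrist5.png

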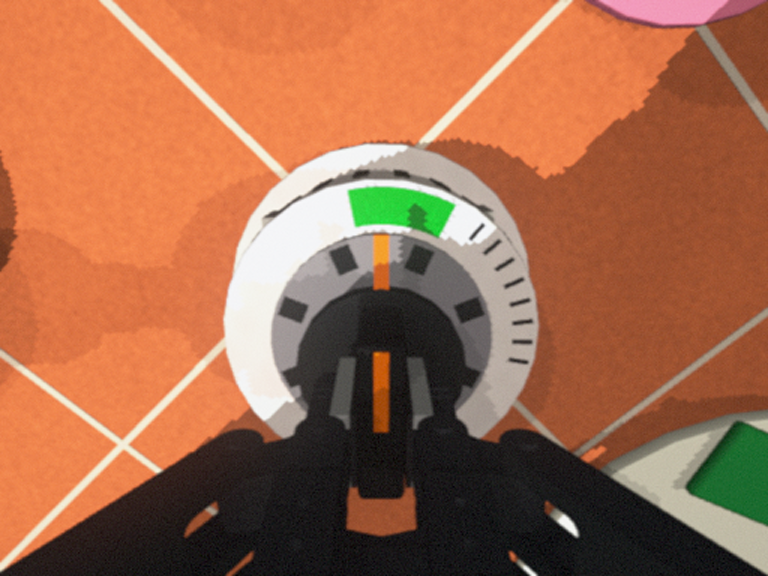

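View pics/side5.png

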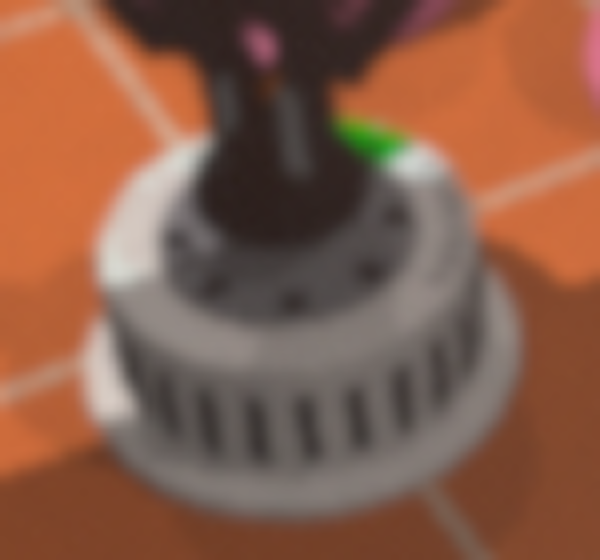

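```bash
sed -i 's/>6.5/>6/' chk.py
python3 -m handwheel '[[0,0,0,0.0005,0,0,0],[0,0,0,0.0005,0,0,0]]'>/dev/null;python3 chk.py &&
python3 -m handwheel '[[0,0,0,0.0005,0,0,0],[0,0,0,0.0005,0,0,0]]'>/dev/null;python3 chk.py &&
python3 -m handwheel '[[0,0,0,0.0005,0,0,0],[0,0,0,0.0005,0,0,0]]'>/dev/null&&python3 chk.py
```

```text
yaw6 0.777 z 0.0968 F [ 0.2  0.1 -5.5] mz 0.079
  yaw6 0.777 z 0.0973 F [ 1.1  0.5 -5.6] mz 0.057
  yaw6 0.777 z 0.0978 F [ 1.2  0.8 -4.6] mz 0.037
```

```bash
python3 -m handwheel '[[0.3,0,0,0,0,0,0],[0.6,0,0,0,0,0,0],[1,0,0,0,0,0,0],[1,0,0,0,0,0,0],[1,0,0,0,0,0,0],[1,0,0,0,0,0,0],[1,0,0,0,0,0,0]]'
python3 -m handwheel '[[1,0,0,0.02,0,0,0],[1,0,0,0.06,0,0,0],[1,0,0,0.12,0,0,0],[1,0,0,0.17,0,0,0],[1,0,0,0.17,0,0,0]]'
python3 -m handwheel '[[1,-0.06,-0.02,0,0,0,0],[1,-0.1,-0.03,0,0,0,0],[1,-0.1,-0.03,0,0,0,0]]'
python3 -c "
from h import *
st=manip.read_state();print(st['time'])
c=snap('wrist','wrist6',s=1.5);np.savez('pics/st6.npz',p=st['tool_pos'],r=st['tcp_rot'])
snap('side','side6',(170,150,245,220),s=8)
snap('scene','scene6',s=1.5)"
```

```text
time: 19.55
tool_pos: [0.5113, 0.1502, 0.0978]
tcp_rot: [-2.913, 1.571, 1.023]
force: [0.0, -0.3, 1.2]
opening: 0.0856
time: 20.18
tool_pos: [0.5127, 0.1505, 0.2716]
tcp_rot: [2.544, 1.564, 0.196]
force: [-0.0, -0.7, -1.3]
opening: 0.0855
time: 20.55
tool_pos: [0.4091, 0.1198, 0.2671]
tcp_rot: [-0.618, 1.569, -2.966]
force: [0.3, -0.2, 1.0]
opening: 0.0852
20.55
```

View pics/wrist6.png

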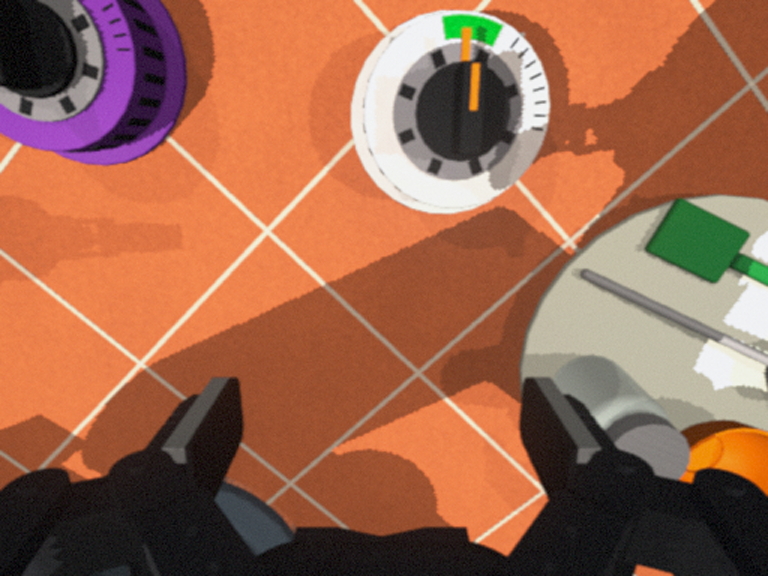

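View pics/side6.png

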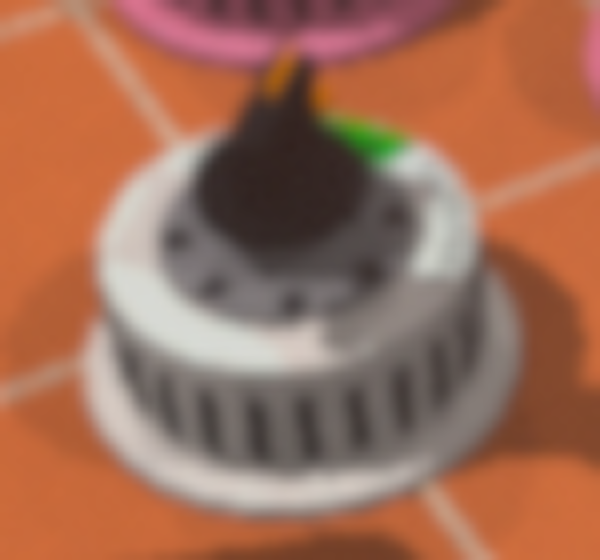

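View pics/scene6.png

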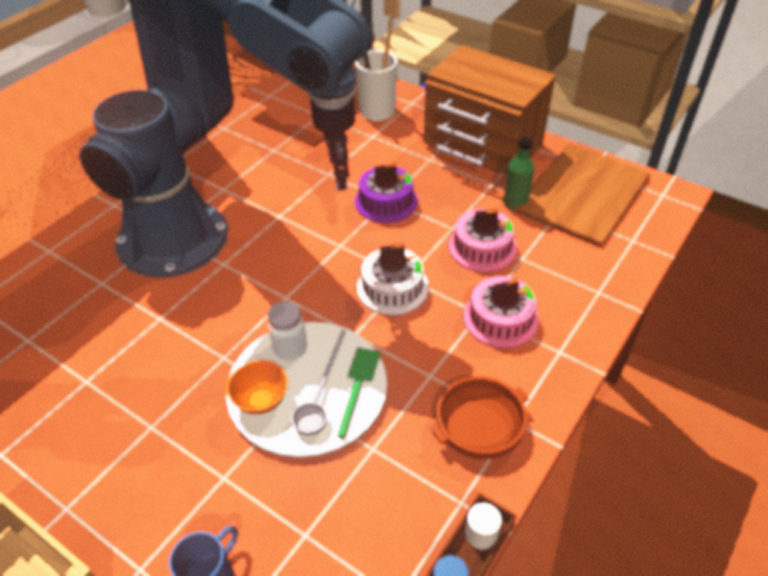

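```bash
python3 - <<'E'
from h import *
s=np.load("pics/side6.npz");w=np.load("pics/st6.npz");c=np.load("pics/wrist6.npz")
C=np.array([.5112,.150])
o=-s["R"].T@s["t"];d=(o[:2]-C);d/=np.linalg.norm(d);n=np.array([-d[1],d[0]])
for h in (0,.006,.012,.014):
  L=[]
  for q,z in ((C+.03*d,.065+h),(C+.03*n,.073+h),(C-.03*n,.073+h),(C+.025*np.array([np.cos(.83),np.sin(.83)]),.107+h)):
    u,v=proj(s,[*q,z]);L.append((round((u-170)*8),round((v-150)*8)))
  print(h,L)
for z in (.069,.083): print("ptr",rayw(c,w['p'],w['r'],467/1.5,28/1.5,z))
E
cat >/dev/null; python3 -m handwheel '[[1,0,0,0,0,0,0],[1,0,0,0,0,0,0],[1,0,0,0,0,0,0],[1,0,0,0,0,0,0],[1,0,0,0,0,0,0],[1,0,0,0,0,0,0],[1,0,0,0,0,0,0],[1,0,0,0,0,0,0]]'
python3 -c "
from h import *
a=np.load('pics/side6.npz')['image'];c=snap('side','side7',(170,150,245,220),s=8)
print(np.abs(a.astype(int)-c['image'])[150:220,170:245].mean())"
```

```text
0 [(293, 282), (372, 192), (193, 215), (294, 79)]
0.006 [(291, 269), (370, 179), (191, 202), (292, 65)]
0.012 [(290, 255), (369, 166), (189, 189), (291, 51)]
0.014 [(289, 251), (368, 161), (188, 184), (290, 46)]
ptr [0.54918087 0.18368614 0.069     ]
ptr [0.54565342 0.18328636 0.083     ]
time: 21.7
tool_pos: [0.4113, 0.1202, 0.2678]
tcp_rot: [2.917, 1.571, 0.569]
force: [-0.2, -0.1, 0.0]
opening: 0.0856
0.4812063492063492
```

```bash
python3 -c "
from h import *
print(ticket.sign_off())"
```

```text
the job is handed in; nothing more can be done
None
```

The white ventilator's knob is turned into the green band, caught in its slot, drawn up to the stop and released. It stays up, and the job is handed in after about 22 s of robot time.

- **Finding the catch:** I turned the knob counter-clockwise to just inside the band, lifted it about 8 mm and turned on slowly. The first two drops in the pull, at about 0.52 and 0.61 rad pointer angle, were false. A small upward nudge brought it back to nearly 10 N, so I turned on. At the third drop it stayed at about 2–3 N when raised.
- **Drawing it up:** I stopped turning there and drew it up at about 2–3 N. The force then rose to 4–5.6 N, the spring beyond the stop.
- **Forces:** The highest readings were about 10 N of upward pull and 0.24 N m about the knob's axis while turning. Both are below the key's 15 N and 0.55 N m limits.
- **Last checks:**
  - The side picture matches a knob 14 mm up, and it was unchanged a second later.
  - The pointer, measured at that height, is 48 mm from the axis at 0.77 rad. The band's middle is at 0.67 rad, so it is within the band.
  - The gripper is open and clear of everything, and the other things look unmoved.
- **Disagreement:** the hand travelled about 17 mm against the knob's 14 mm. I put that down to going past the stop and slight slip in the grip.

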